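# Re-set the poise of a beam scale at the camera bench

## Robot

A 6-joint arm with a two-finger parallel gripper is mounted at the origin on the work surface. World frame = base frame: x ahead of the robot, y to its left, z up, the work surface at z = 0. Lengths are in m, angles in rad, forces in N, time in s.
With the tool pointing down it reaches from about 0.25 to 0.775 m from the base axis. Payload 4 kg.
Tool frame: the origin (TCP) lies at the very end of the fingers, on their centre line; the grasp point (between the pads) lies 19 mm behind it; z points along the fingers, y is the direction in which the jaws open and shut (so a half turn about z gives the same grasp; the last joint's range is limited). The gripper opens to 94 mm and grips with 3 to 60 N. Pads are 16 mm wide; open, the fingers measure 119 mm over their backs; the gripper's body (75 mm by 177 mm) begins 78 mm behind the grasp point.
Start: joints at [-1.363, 0.087, 1.371, -0, 1.684, -0.103], TCP at [0.168, -0.524, 0.206] pointing down, gripper open.
Joint ranges: [-3.1, 3.1], [-0.76, 2.03], [0.27, 2.55], [-1.08, 4.22], [0.17, 2.65], [-2.57, 2.57]. Speed limits (rad/s): [2.79, 2.79, 3.14, 3.14, 3.14, 3.14].

## Interface

Orientations are given as [roll, pitch, yaw] about the fixed x, y, z axes, in that order (R = Rz(yaw) Ry(pitch) Rx(roll)).
In Python, from bench import robot, snapshot, calibration gives the robot as it stands. The module is installed in compiled form; this text tells all that it offers.
- The arm moves only by the tool servo_tool, never from a script. Its argument "series" is text: rows parted by semicolons, each of 5 numbers parted by spaces: the closure, from -1 (fully open) to 1 (shut), then the shift along the tool's x, y, z in cm, then the turn about the tool's z in rad. A call has 1 to 20 rows; each row is the pose to reach, as a shift and turn from the pose commanded when the call began, along the tool's axes at that moment; what a row does not reach only later rows make up. A row lasts 1/12 s, in which the tool goes at most 41.7 mm and 7.16 degrees, less where a joint would pass 70% of its speed; a pose out of reach is approached as far as the arm can. A call with a gripper value outside its range is refused whole. The fingers move at their own pace and stop on an object; the grip force is fixed at half the most. Time passes only in rows, so rows that repeat a pose let the fingers close. It gives the time, the measured TCP pose, the force and the opening at its end, in the units of the state.
- robot.get_obs(): the state, without advancing time (a new reading comes with each control period).
- snapshot(name): name is "side" or "top" or "wrist"; returns (picture, depth): 420x560x3 uint8, red, green, blue; 420x560 float32, m along the optical axis (not along the pixel's ray), 0 where there is no reading.
- calibration(name): a dict with "fx", "fy", "cx", "cy" (pixels), "rvec" (rotation vector, rad) and "tvec" (3), from world to camera coordinates, as OpenCV has them; the wrist camera has in their place "tool_from_camera" (4x4, takes a point from camera to tool coordinates, whose origin is the TCP and whose axes are the flange's). Camera axes: x right, y down, z forward; pixel columns grow to the right and rows downward; lengths in m; the calibration is good to about 2 mm. The wrist camera is an equidistant fisheye: a pixel r from the principal point sees the ray r / f radians off the axis. A picture is of the moment at which its call begins: read the wrist's pose just before it. calibration takes no time and is no camera call.
- robot.close_job(): hands the job in, once; it reports no verdict.
The state is a dict: "time": time; "joint_positions": joint angles; "qvel": joint speeds; "joint_torque": joint torques, N m; "tool_pos": TCP position; "ee_rot": TCP orientation; "wrist_force": force on the tool from outside, world axes, zero at the start; "wrist_torque": the same for the moment, N m; "width": finger opening in m.
Only numpy, scipy, OpenCV 4.12 (cv2) and the standard library are available. Lean on these libraries where they do the work, as an engineer would, in place of code of your own. Each camera call takes 0.05 s, during which the arm holds its last target. There are 200 camera calls.

## Task

Swing the beam scale's arrest lever all the way over so that the beam is freed and its camera end dips, then swing the lever back fully so that the beam is locked level again. Only then slide the poise weight by its knob out along the beam until its ball drops into the groove of the detent plate, without forcing it over the far ridge, and finish there still gripping the knob. Leave the other things on the bench alone.

Things in the scene. Friction and masses are not known exactly. Their poses are not given: they have to be found in the camera images.
- scale: Fixed beam scale. Origin on the table under the beam's pivot; y runs along the beam to the poise arm (camera pan at -y), lever on the -x side, z up. Level 16 x 16 mm steel beam: centre 130 mm up, y -135 to +200 mm. Base 190 x 250 x 15 mm; aluminium cheeks at x +-16 to +-26, |y| < 17 mm, 148 mm high. Dome camera fixed on the pan: 94 mm wide, at y -190, top at 144 mm.
- beam (a joint): Tilt of the beam about its pivot (rad): 0 = level (upper stop, where the arrest holds it), up to 0.10 = freed, camera end dipped onto its lower stop, poise arm raised.
- lever (a joint): Arrest lever angle (rad): 0 = upright, beam locked level (end stop); 1.2 = other end stop, leaning to the scale's +y, beam free. Turns about a level shaft parallel to the scale's x, 100 mm above the table. An eccentric on the shaft lifts and locks the beam. Stays where left; push it home on its stop; needs 2 to 5 N at the grip.
- lever_grip (a point): Centre of the lever's black cylindrical grip, 16 mm diameter, 38 mm long along the lever (point z axis), 70 mm from the shaft. Upright, it is at scale x -104, y -90, z 170 mm. Pinched across the scale's x, it can turn between the fingers as the lever swings.
- poise: Sliding poise, dark steel: saddle 40 x 30 x 40 mm (30 along the beam) under an upright round knob, 22 mm diameter, 42 mm tall. Origin at the knob's middle, 55 mm above the beam's centre line (185 mm above the table when level); y along the beam. Slides to +y, away from the pivot, with 1 to 2 N friction. Spring ball under the knob's axis.
- notch (a point): Middle of the groove of the aluminium detent plate (20 x 44 mm, on the beam, 150 mm from the pivot), 47 mm below the knob's middle; y along the beam. Poise is home when the knob's axis is right above it. From the pivot side the ball climbs a 15 mm ramp (3 N more), drops in with under 1 mm play, then meets a ridge that resists with over 10 N; backing out takes about 7 N.
- spare: Bystander: loose white dome camera, 94 mm wide, 86 mm tall; origin under its centre.
- tray: Bystander: clear open tray 160 x 110 x 50 mm; origin under its centre.
- driver: Bystander: screwdriver lying on the bench; origin under it.

How it is judged:
On the way, in this order (a step that is already met when the one before it is completed fails the run):
1. lever swung over, beam freed and dipped (value of joint lever above 0.95 rad and value of joint beam above 0.07 rad), for 0.2 s.
2. lever back, beam arrested level (value of joint lever below 0.15 rad and value of joint beam below 0.015 rad), for 0.2 s.
At the end, for the whole second after the job is handed in: The lever is upright (within 0.2 rad) and the beam level (within 0.02 rad), the poise stands within 3 mm of the notch along the beam, and the fingers still grip its knob (contact over 1 N, knob between the fingers: its axis within 14 mm of the grasp point seen from above) (value of joint lever below 0.2 rad and value of joint beam below 0.02 rad and y of poise in the frame of notch between -0.003 and 0.003 m and contact force between the fingers and poise above 1 N and horizontal distance between the grasp point and poise below 0.014 m); the arm keeps its last pose, push and grip.
It fails at once if poise brought to the detent while the beam is free (value of joint beam above 0.03 rad and y of poise in the frame of notch above -0.03 m).
It fails at once if poise forced over the far ridge (y of poise in the frame of notch above 0.007 m).
It fails at once if bystander disturbed (distance of any of spare, tray, driver from where it was at the start of the episode above 0.03 m).
It also fails if it takes over 61 s, if anything falls off the work surface, if the arm or the gripper's body presses on something with over 40 N, if the wrist force passes 120 N, or if a joint passes its speed limit or range.

## Working session

There is one attempt and no reset: what is moved stays moved. The work goes in short steps, Python scripts to look and compute and a tool call to move; the robot and the scene stay as the last step left them, time stands still between calls to the robot, and variables do not carry over. Pictures are saved under pics/ and viewed, about 8 in all and at most 12, crops included, and the job is handed in when it is done.

Besides the shell and the picture viewer there is one more tool, called after "Emit:" as a command line: name --argument value ..., lists and objects as JSON in quotes. servo_tool: Moves the arm, as the interface text tells. Its arguments: {"type":"object","properties":{"series":{"type":"string"}},"required":["series"]}

```bash
mkdir -p pics
cat > h.py <<'E'
import numpy as np, cv2
from bench import robot, snapshot, calibration
from scipy.spatial.transform import Rotation as R
def cam(n):
    c=calibration(n); return c, R.from_rotvec(np.array(c["rvec"]).ravel()).as_matrix(), np.array(c["tvec"]).ravel()
def cloud(n,d):
    c,Rm,t=cam(n); v,u=np.indices(d.shape)
    P=np.stack([(u-c["cx"])/c["fx"]*d,(v-c["cy"])/c["fy"]*d,d],-1)
    return (P-t)@Rm   # world
def proj(n,p):
    c,Rm,t=cam(n); q=Rm@np.array(p)+t; return c["fx"]*q[0]/q[2]+c["cx"],c["fy"]*q[1]/q[2]+c["cy"]
E
python3 - <<'E'
from h import *
for n in ("top","side"):
    p,d=snapshot(n); cv2.imwrite(f"pics/{n}0.png",p[:,:,::-1]); np.save(f"{n}0.npy",d)
o=robot.get_obs(); print(o["time"],o["tool_pos"],o["ee_rot"],o["width"])
E
```

```text
0.1 [ 0.1680864  -0.52318958  0.20445875] [-3.13970311e+00 -1.82995317e-04  3.10801358e-01] 0.09379203588333915
```

View pics/top0.png

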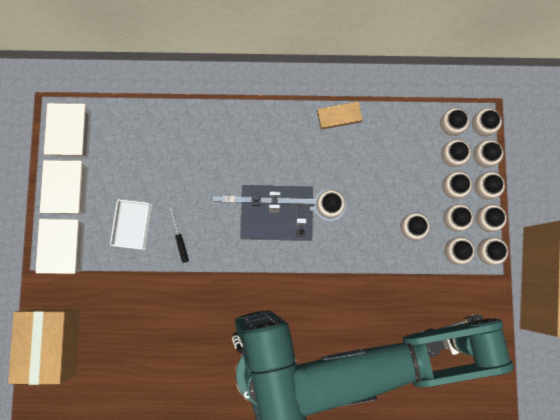

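View pics/side0.png

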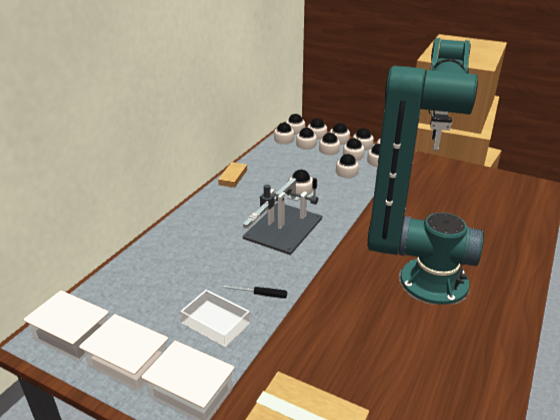

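The top view shows the beam running from (213,199) to the pan at (331,204), with the poise near (256,201), the detent near (230,199) and the lever near (301,230). I'll measure these with depth.

Run:
```python
from h import *
p=cv2.imread("pics/top0.png"); d=np.load("top0.npy"); W=cloud("top",d)
c=p[170:260,200:360]; cv2.imwrite("pics/crop1.png",cv2.resize(c,None,fx=5,fy=5,interpolation=cv2.INTER_CUBIC))
z=W[...,2]; roi=np.zeros_like(z,bool); roi[170:260,200:360]=1
# beam top: z~0.138
m=roi&(abs(z-.138)<.004)
print("px/mm",1/(np.linalg.norm(W[200,201]-W[200,200])*1000))
v,u=np.where(m); print("beam pts",len(u)); P=W[m]; 
k=(u<300); P=P[k]; print(P.mean(0),np.percentile(P,[2,98],axis=0))
vx=cv2.fitLine(P[:,:2].astype(np.float32),cv2.DIST_HUBER,0,.01,.01).ravel(); print("line",vx, np.arctan2(-vx[0],vx[1]))
for nm,lo,hi in (("knob",.198,.215),("lever",.165,.197),("cheek",.144,.152),("base",.012,.018)):
    m=roi&(z>lo)&(z<hi); v,u=np.where(m)
    if nm=="base": print(nm,cv2.minAreaRect(W[m][:,:2].astype(np.float32)))
    else:
        n,l,s,cc=cv2.connectedComponentsWithStats(m.astype(np.uint8))
        for i in range(1,n): print(nm,cc[i],s[i,4],np.median(W[l==i],axis=0))
```

```text
px/mm 0.25488285436209146
beam pts 468
[0.57285989 0.03370224 0.13833981] [[ 0.56127984 -0.09327825  0.13421083]
 [ 0.58827881  0.17747595  0.14189686]]
line [0.01155668 0.99993324 0.5728599  0.03370224] -0.011556938
knob [255.15789474 196.5       ] 38 [0.57230082 0.04243396 0.20590573]
lever [255.38888889 193.        ] 18 [0.58932693 0.0419812  0.16878729]
lever [256.48571429 201.11428571] 35 [0.56274935 0.03686259 0.16906517]
lever [251.85714286 203.28571429] 7 [0.55678448 0.05274869 0.16883975]
lever [301.         231.29166667] 24 [ 0.46674913 -0.10314489  0.1858944 ]
cheek [270.4 193. ] 10 [ 0.59338802 -0.00609217  0.14780379]
cheek [276.41666667 193.25      ] 12 [ 0.59291889 -0.02401826  0.1494548 ]
cheek [215. 196.] 1 [0.58166237 0.1736951  0.1460271 ]
cheek [217.5 197. ] 2 [0.5785345  0.16557142 0.14559951]
cheek [225.42857143 198.71428571] 7 [0.57219    0.14092217 0.14509673]
cheek [229.33333333 197.5       ] 6 [0.57564761 0.12830365 0.14571738]
cheek [233.5 197.5] 2 [0.57744708 0.11373494 0.14554559]
cheek [235. 196.] 1 [0.58168395 0.10864747 0.1503528 ]
cheek [240. 197.] 1 
[... 1573 characters left out ...]
8589]
cheek [332.5 201. ] 2 [ 0.56912051 -0.20762521  0.14696179]
cheek [279. 202.] 1 [ 0.5639046  -0.03390707  0.14791397]
cheek [303. 202.] 1 [ 0.5650196  -0.1118523   0.14575084]
cheek [305. 203.] 1 [ 0.56184287 -0.11836866  0.1455155 ]
cheek [311. 202.] 1 [ 0.56548484 -0.13795763  0.14437842]
cheek [334. 203.] 1 [ 0.56254357 -0.21239569  0.14746144]
cheek [251. 205.] 1 [0.55332349 0.05662061 0.146763  ]
cheek [256.5 205. ] 8 [0.55311965 0.03871802 0.14949518]
cheek [274.24 205.92] 25 [ 0.55047537 -0.02099926  0.14836195]
cheek [333. 205.] 1 [ 0.55641386 -0.20952206  0.14416155]
base ((0.5464353561401367, -0.03887808322906494), (0.5502451062202454, 0.30501413345336914), 88.82349395751953)
```

View pics/crop1.png

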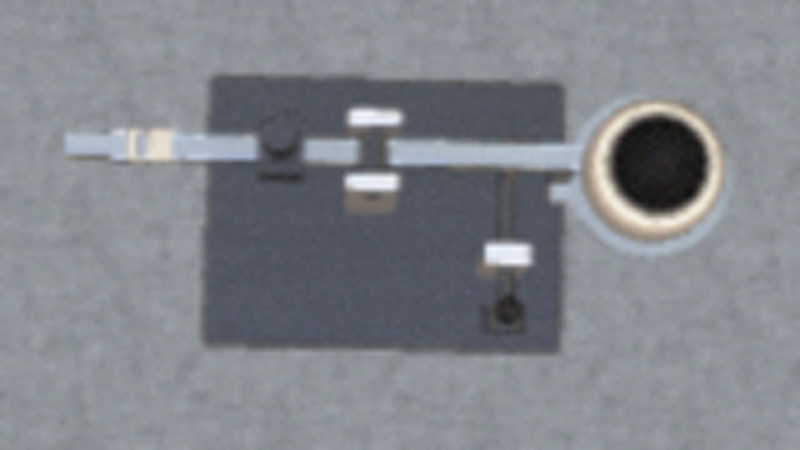

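The cheeks, beam line and base edges give a scale origin of about (0.572, -0.019) with yaw about -0.02. The grip is near (0.466, -0.106) and the notch near y 0.131. I'll move above the lever with the jaws across x.

Emit:
servo_tool --series "0 41.1 -30.5 -5.5 -1.24;0 41.1 -30.5 -5.5 -1.24;0 41.1 -30.5 -5.5 -1.24;0 41.1 -30.5 -5.5 -1.24;0 41.1 -30.5 -5.5 -1.24;0 41.1 -30.5 -5.5 -1.24;0 41.1 -30.5 -5.5 -1.24;0 41.1 -30.5 -5.5 -1.24;0 41.1 -30.5 -5.5 -1.24;0 41.1 -30.5 -5.5 -1.24;0 41.1 -30.5 -5.5 -1.24;0 41.1 -30.5 -5.5 -1.24;0 41.1 -30.5 -5.5 -1.24;0 41.1 -30.5 -5.5 -1.24;0 41.1 -30.5 -5.5 -1.24;0 41.1 -30.5 -5.5 -1.24;0 41.1 -30.5 -5.5 -1.24;0 41.1 -30.5 -5.5 -1.24;0 41.1 -30.5 -5.5 -1.24"

```text
time: 1.68
tool_pos: [0.4657, -0.1086, 0.2604]
ee_rot: [-3.141, 0.0, 1.549]
wrist_force: [-1.0, 0.8, -0.3]
width: 0.0469
```

Run:
```python
from h import *
o=robot.get_obs(); print(o["time"],o["tool_pos"],o["ee_rot"],o["width"],o["joint_positions"])
p,d=snapshot("wrist"); cv2.imwrite("pics/w1.png",p[:,:,::-1]); np.save("w1.npy",d)
c=calibration("wrist"); print(c)
# predicted pixels: grip top, knob top, and grasp pt
Rm=R.from_euler("xyz",o["ee_rot"]).as_matrix(); T=np.array(c["tool_from_camera"])
def pj(w):
    t=Rm.T@(np.array(w)-o["tool_pos"]); q=T[:3,:3].T@(t-T[:3,3]); th=np.arctan2(np.hypot(q[0],q[1]),q[2]); k=th/np.hypot(q[0],q[1])
    return c["cx"]+c["fx"]*k*q[0],c["cy"]+c["fy"]*k*q[1]
print("grip top",pj((.466,-.107,.189)),"knob top",pj((.573,.042,.206)),"notch",pj((.575,.131,.138)))
```

```text
1.6833 [ 0.4657202  -0.10857889  0.2604233 ] [-3.14147754e+00  2.07522597e-04  1.54872675e+00] 0.04692035149376373 [-3.47514163e-01 -7.77078047e-02  1.42847479e+00 -2.39203196e-04
  1.79086838e+00 -3.25496791e-01]
{'fx': 325.19226210127806, 'fy': 325.19226210127806, 'cx': 282.8140709981465, 'cy': 211.4649389329992, 'tool_from_camera': array([[ 1.78572852e-04, -9.67323698e-01, -2.53544536e-01,
         7.43570194e-02],
       [ 9.99999984e-01,  1.80027374e-04,  1.74647997e-05,
         1.08164589e-04],
       [ 2.87508425e-05, -2.53544535e-01,  9.67323714e-01,
        -1.80195021e-01],
       [ 0.00000000e+00,  0.00000000e+00,  0.00000000e+00,
         1.00000000e+00]])}
grip top (np.float64(282.9868952548504), np.float64(219.63979493050982)) knob top (np.float64(419.24859036156), np.float64(33.510603876087174)) notch (np.float64(387.3229198415933), np.float64(-28.726320497853578))
```

View pics/w1.png

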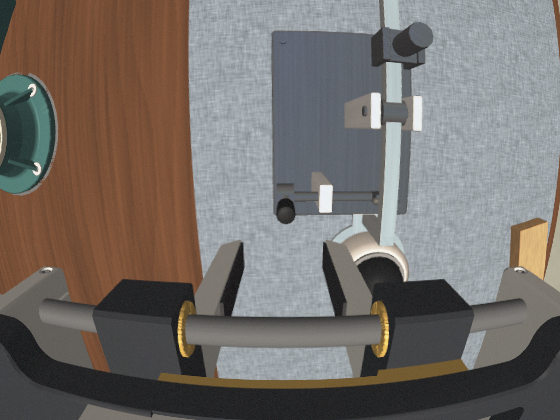

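The wrist view shows the grip top at (286,212), cheek tops at (375,110) and (417,113), and the knob top at (420,36). I'll turn these into positions using their known heights.

```bash
cat >> h.py <<'E'
def wray(px,z,o):
    """wrist pixel -> world point on plane z"""
    c=calibration("wrist"); T=np.array(c["tool_from_camera"]); Rm=R.from_euler("xyz",o["ee_rot"]).as_matrix()
    a=np.array([px[0]-c["cx"],px[1]-c["cy"]])/c["fx"]; th=np.hypot(*a); r=np.array([*(a/th*np.sin(th)),np.cos(th)])
    o0=Rm@T[:3,3]+o["tool_pos"]; r=Rm@T[:3,:3]@r
    return o0+r*(z-o0[2])/r[2]
E
python3 - <<'E'
from h import *
o=robot.get_obs(); 
for n,p,z in (("grip",(286,210.5),.189),("cheekL",(375.5,110.5),.148),("cheekR",(417,113),.148),("knob",(421,35.5),.206),("base TL",(274,32),.015),("base BL",(275,214),.015)):
    print(n,wray(p,z,o))
p=cv2.imread("pics/w1.png"); cv2.imwrite("pics/crop2.png",cv2.resize(p[0:240,260:440],None,fx=3.3,fy=2.5,interpolation=cv2.INTER_CUBIC))
d=np.load("w1.npy"); print(d[208:216,282:291])
E
```

```text
grip [ 0.46865567 -0.09934909  0.189     ]
cheekL [ 0.55231581 -0.01762441  0.148     ]
cheekR [ 0.59393667 -0.01798169  0.148     ]
knob [0.57447536 0.04068592 0.206     ]
base TL [0.45886483 0.0956866  0.015     ]
base BL [ 0.4544202  -0.14904797  0.015     ]
[[0.26039702 0.2609992  0.26013166 0.25902432 0.26078558 0.25975096
  0.25949758 0.2622648  0.26176006]
 [0.26030606 0.2596568  0.2592599  0.26013836 0.25982255 0.26017144
  0.25947043 0.26023936 0.260308  ]
 [0.26013023 0.2596573  0.25982326 0.2606681  0.2599336  0.26050442
  0.2594235  0.25954285 0.25980318]
 [0.2608727  0.26101884 0.25952694 0.25991592 0.260678   0.26072666
  0.26054728 0.261412   0.26066706]
 [0.26146096 0.2606638  0.25974432 0.2616899  0.2607518  0.25995055
  0.26134586 0.2600345  0.26112095]
 [0.25971422 0.2606141  0.2600917  0.25985512 0.26035163 0.259984
  0.26075518 0.26144102 0.26091245]
 [0.2605466  0.26086995 0.26158968 0.26047984 0.26125896 0.25998193
  0.25912184 0.26094514 0.2604931 ]
 [0.2618862  0.25981516 0.26149836 0.25967324 0.26215982 0.26106727
  0.26073813 0.26006764 0.26088718]]
```

Emit:
servo_tool --series "0 0.5 0.15 3 0;0 0.5 0.15 6 0;0 0.5 0.15 8.5 0;0 0.5 0.15 10.5 0;0 0.5 0.15 10.9 0;0 0.5 0.15 10.9 0;0 0.5 0.15 10.9 0;1 0.5 0.15 10.9 0;1 0.5 0.15 10.9 0;1 0.5 0.15 10.9 0;1 0.5 0.15 10.9 0;1 0.5 0.15 10.9 0;1 0.5 0.15 10.9 0"

```text
time: 2.82
tool_pos: [0.4683, -0.1027, 0.152]
ee_rot: [3.14, 0.0, 1.551]
wrist_force: [0.9, 0.3, 1.6]
width: 0.0154
```

Run:
```python
from h import *
o=robot.get_obs(); print(o["tool_pos"],o["wrist_force"],o["width"])
p,d=snapshot("wrist"); cv2.imwrite("pics/w2.png",p[:,:,::-1])
```

```text
[ 0.4682688  -0.10269004  0.1520109 ] [0.88304779 0.26532256 1.61008969] 0.015432763999338012
```

View pics/w2.png

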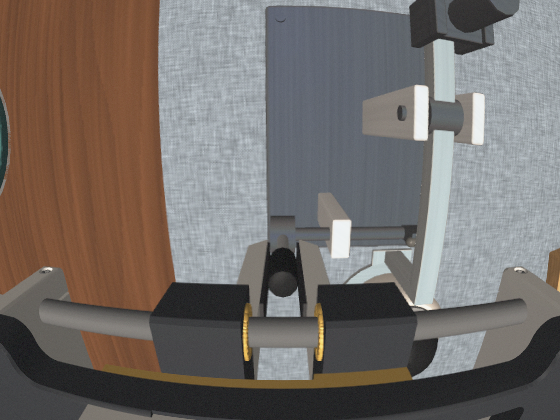

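The grip is held between the pads at about (284,270), with an opening of 15.4 mm as expected. Next I'll swing the lever along its arc.

Emit:
servo_tool --series "1 0.7 0 0.03 0;1 1.39 0 0.14 0;1 2.07 0 0.31 0;1 2.73 0 0.55 0;1 3.36 0 0.86 0;1 3.95 0 1.22 0;1 4.51 0 1.65 0;1 5.02 0 2.12 0;1 5.48 0 2.65 0;1 5.89 0 3.22 0;1 6.24 0 3.82 0;1 6.52 0 4.46 0;1 6.64 0 4.79 0;1 6.64 0 4.79 0;1 6.64 0 4.79 0;1 6.64 0 4.79 0;1 6.64 0 4.79 0;1 6.64 0 4.79 0"

```text
time: 4.37
tool_pos: [0.4695, -0.0365, 0.104]
ee_rot: [3.141, 0.0, 1.55]
wrist_force: [-1.2, 0.0, -0.4]
width: 0.0006
```

Run:
```python
from h import *
o=robot.get_obs(); print(o["time"],o["tool_pos"],o["wrist_force"],o["width"])
p,d=snapshot("wrist"); s,_=snapshot("side")
s=cv2.resize(s[150:260,220:340],None,fx=4,fy=4,interpolation=cv2.INTER_CUBIC)
im=np.zeros((600,800,3),np.uint8); q=cv2.resize(p,(400,300)); im[:300,:400]=q; im[:440,400:800]=s[:440,:400]; cv2.imwrite("pics/c3.png",im[:440,:,::-1])
```

```text
4.3667 [ 0.4694718  -0.03647663  0.10401036] [-1.20766928  0.02878337 -0.37597038] 0.0005829632483338327
```

View pics/c3.png

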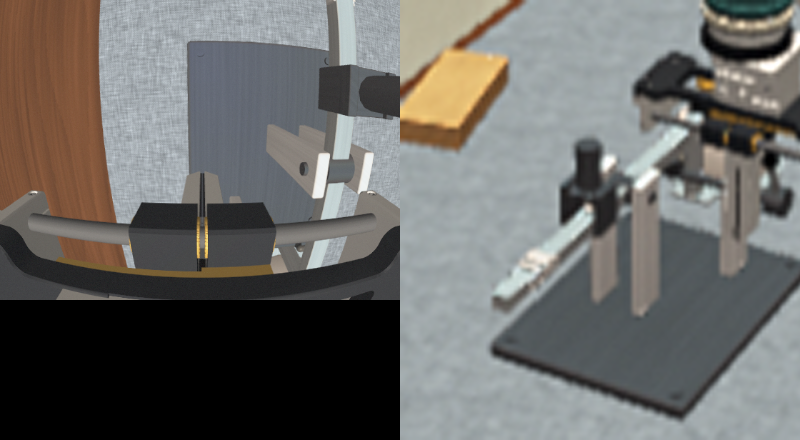

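The fingers are shut, so the grip slipped out. I'll open a little, rise and see where the lever is.

Emit:
servo_tool --series "1 0 0 -3 0;1 0 0 -6 0;1 -2 0 -10 0;0 -5 0 -13 0;0 -6.6 0 -15.6 0;0 -6.6 0 -15.6 0;0 -6.6 0 -15.6 0;0 -6.6 0 -15.6 0"

```text
time: 5.13
tool_pos: [0.4675, -0.1019, 0.2586]
ee_rot: [-3.14, -0.001, 1.551]
wrist_force: [-0.0, 0.3, 0.0]
width: 0.0302
```

Run:
```python
from h import *
o=robot.get_obs(); print(o["time"],o["tool_pos"],o["wrist_force"],o["width"])
p,d=snapshot("wrist"); np.save("w4.npy",d); cv2.imwrite("pics/w4.png",p[:,:,::-1])
cv2.imwrite("pics/w4c.png",cv2.resize(p[90:250,240:440],None,fx=4,fy=3.7,interpolation=cv2.INTER_CUBIC)[:,:,::-1])
```

```text
5.1333 [ 0.46751581 -0.10186978  0.25858196] [-0.04680156  0.31380377  0.00326424] 0.03015325478843541
```

View pics/w4c.png

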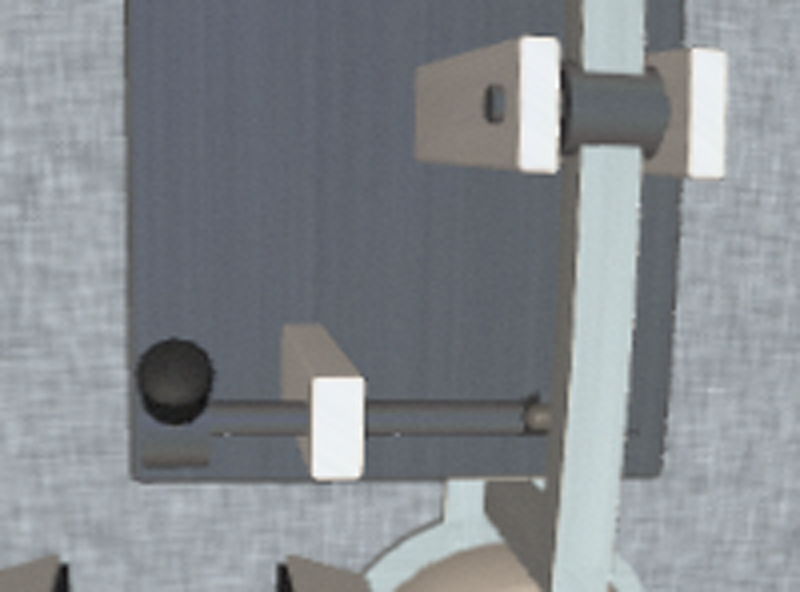

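The grip top is at pixel (284,192), so the lever has moved only a little. I'll compute its angle.

Run:
```python
from h import *
o=robot.get_obs(); d=np.load("w4.npy"); print(np.median(d[188:197,280:288]))
print("grip",wray((283.8,192),.187,o),wray((283.8,192),.18,o))
print("shaft",wray((268+63,90+113),.106,o), wray((300,90+417/3.7),.104,o),"bracket",wray((324.5,90+428/3.7),.115,o),"cheek",wray((374.5,90+104/3.7),.148,o),wray((417,90+113/3.7),.148,o))
print(np.median(d[200:210,320:330]))
```

```text
0.25916395
grip [ 0.46832924 -0.07705468  0.187     ] [ 0.46830402 -0.07843916  0.18      ]
shaft [ 0.51764761 -0.10569351  0.106     ] [ 0.48491059 -0.10528433  0.104     ] bracket [ 0.50961572 -0.10628553  0.115     ] cheek [ 0.55138514 -0.01748465  0.148     ] [ 0.59357568 -0.01786389  0.148     ]
0.33280826
```

The lever is at about 0.31 rad, with its shaft at y about -0.1055. I'll re-grip it centred and swing more slowly, checking on the way.

Emit:
servo_tool --series "0 1.8 0.05 3 0;0 1.8 0.05 6 0;0 1.8 0.05 8.5 0;0 1.8 0.05 10.5 0;0 1.8 0.05 11.1 0;0 1.8 0.05 11.1 0;0 1.8 0.05 11.1 0;1 1.8 0.05 11.1 0;1 1.8 0.05 11.1 0;1 1.8 0.05 11.1 0;1 1.8 0.05 11.1 0;1 1.8 0.05 11.1 0;1 1.8 0.05 11.1 0;1 1.8 0.05 11.1 0;1 1.8 0.05 11.1 0"

```text
time: 6.43
tool_pos: [0.4687, -0.0844, 0.1492]
ee_rot: [3.141, 0.0, 1.551]
wrist_force: [-0.8, -0.3, 3.1]
width: 0.0155
```

Emit:
servo_tool --series "1 0.20 0 0.07 0;1 0.4 0 0.14 0;1 0.6 0 0.21 0;1 0.8 0 0.3 0;1 0.8 0 0.3 0;1 0.8 0 0.3 0"

```text
time: 6.93
tool_pos: [0.4689, -0.0784, 0.1469]
ee_rot: [3.141, 0.005, 1.55]
wrist_force: [-3.4, -3.6, 6.2]
width: 0.0151
```

Emit:
servo_tool --series "1 0.25 0 -0.08 0;1 0.44 0 0.02 0;1 0.74 0 0.2 0;1 1.03 0 0.39 0;1 1.03 0 0.39 0"

```text
time: 7.35
tool_pos: [0.469, -0.0663, 0.1418]
ee_rot: [3.141, 0.001, 1.551]
wrist_force: [-1.9, -2.9, 3.5]
width: 0.0154
```

Emit:
servo_tool --series "1 0.28 0 0.2 0;1 0.56 0 0.42 0;1 0.82 0 0.65 0;1 1.07 0 0.9 0;1 1.31 0 1.16 0;1 1.53 0 1.43 0;1 1.53 0 1.43 0"

```text
time: 7.93
tool_pos: [0.4693, -0.0483, 0.1272]
ee_rot: [-3.141, -0.004, 1.552]
wrist_force: [-2.8, 2.9, 3.9]
width: 0.0152
```

Emit:
servo_tool --series "1 0.36 0 0.16 0;1 0.56 0 0.45 0;1 0.74 0 0.75 0;1 0.91 0 1.06 0;1 0.91 0 1.06 0"

```text
time: 8.35
tool_pos: [0.4694, -0.0393, 0.116]
ee_rot: [-3.141, -0.004, 1.552]
wrist_force: [-1.2, 5.0, 3.1]
width: 0.0154
```

Emit:
servo_tool --series "1 0.35 0 0.24 0;1 0.49 0 0.56 0;1 0.6 0 0.89 0;1 0.71 0 1.22 0;1 0.71 0 1.22 0;1 0.71 0 1.22 0;1 0.71 0 1.22 0"

```text
time: 8.93
tool_pos: [0.4692, -0.0327, 0.1037]
ee_rot: [-3.14, -0.003, 1.551]
wrist_force: [-2.3, 5.3, 2.5]
width: 0.0148
```

Run:
```python
from h import *
o=robot.get_obs(); print(o["time"],o["tool_pos"],o["wrist_force"],o["width"])
p,d=snapshot("wrist"); s,_=snapshot("side")
s=cv2.resize(s[150:260,220:340],None,fx=4,fy=4,interpolation=cv2.INTER_CUBIC)
im=np.zeros((440,800,3),np.uint8); im[:,:400]=cv2.resize(p[:308,140:420],(400,440)); im[:,400:]=s[:440,:400]; cv2.imwrite("pics/c5.png",im[:,:,::-1])
```

```text
8.9333 [ 0.46915639 -0.03272637  0.10368004] [-2.34210201  5.28813947  2.46243479] 0.014765722378200502
```

View pics/c5.png

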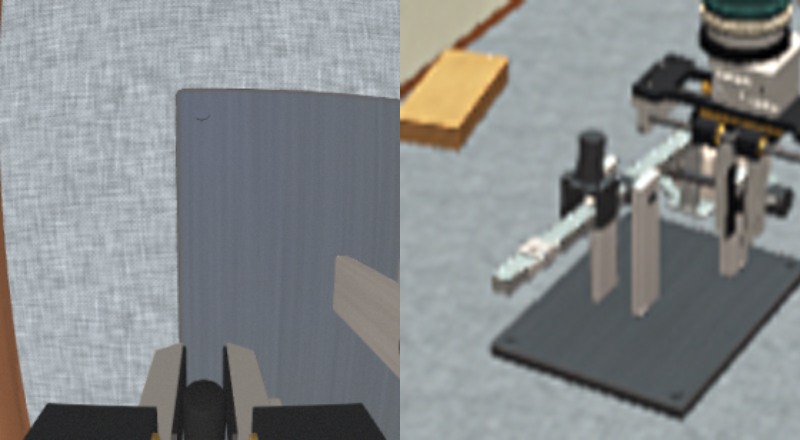

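The lever is held between the fingers at about 1.2 rad, and the side view shows the poise end raised. I'll check the tilt by depth.

Run:
```python
from h import *
p,d=snapshot("top"); W=cloud("top",d); W0=cloud("top",np.load("top0.npy"))
for n,Q in (("0",W0),("now",W)):
    q=Q[185:215,205:270].reshape(-1,3); q=q[(q[:,2]>.12)&(abs(q[:,0]-.574)<.012)&(q[:,2]<.175)]
    for a,b in ((.06,.1),(.14,.18)):
        k=q[(q[:,1]>a)&(q[:,1]<b)]; print(n,a,len(k),np.median(k,axis=0))
p2=wray
```

```text
0 0.06 77 [0.57268949 0.07992618 0.13864469]
0 0.14 70 [0.57282235 0.157811   0.14039946]
now 0.06 65 [0.57193134 0.07951223 0.14772043]
now 0.14 73 [0.57343868 0.15629348 0.15642262]
```

The beam tilt is about 0.09 rad, so it is freed. Next I'll swing back along the arc, using a corrected shaft y of about -0.101.

Emit:
servo_tool --series "1 0 0 0 0;1 0 0 0 0;1 -0.18 0 -0.29 0;1 -0.31 0 -0.61 0;1 -0.46 0 -0.93 0;1 -0.63 0 -1.23 0;1 -0.81 0 -1.53 0;1 -1.01 0 -1.82 0;1 -1.22 0 -2.1 0;1 -1.44 0 -2.37 0;1 -1.68 0 -2.63 0;1 -1.68 0 -2.63 0"

```text
time: 10.08
tool_pos: [0.469, -0.0526, 0.1308]
ee_rot: [-3.141, 0.002, 1.55]
wrist_force: [-0.4, -3.6, -7.2]
width: 0.015
```

Emit:
servo_tool --series "1 -0.32 0 -0.14 0;1 -0.58 0 -0.38 0;1 -0.85 0 -0.59 0;1 -1.14 0 -0.8 0;1 -1.43 0 -0.99 0;1 -1.73 0 -1.16 0;1 -2.04 0 -1.32 0;1 -2.36 0 -1.47 0;1 -2.36 0 -1.47 0"

```text
time: 10.83
tool_pos: [0.4688, -0.0748, 0.1461]
ee_rot: [-3.141, -0.001, 1.551]
wrist_force: [-1.3, 4.7, -4.7]
width: 0.0156
```

Emit:
servo_tool --series "1 -0.32 0 -0.08 0;1 -0.65 0 -0.19 0;1 -0.99 0 -0.29 0;1 -1.33 0 -0.36 0;1 -1.68 0 -0.43 0;1 -2.02 0 -0.47 0;1 -2.37 0 -0.49 0;1 -2.72 0 -0.5 0;1 -3.07 0 -0.5 0;1 -3.07 0 -0.5 0;1 -3.07 0 -0.5 0"

```text
time: 11.75
tool_pos: [0.4684, -0.1066, 0.1529]
ee_rot: [3.14, 0.003, 1.55]
wrist_force: [-4.6, 2.0, 3.3]
width: 0.0127
```

The opening dropped to 12.7 mm, which suggests the pads are sliding off the grip at its stop. I'll release, rise and look.

Emit:
servo_tool --series "0 0 0 0 0;0 0 0 0 0;0 0 0 0 0;0 0 0 -4 0;0 0 0 -8 0;0 0 0 -11 0;0 0 0 -11 0;0 0 0 -11 0"

```text
time: 12.42
tool_pos: [0.4699, -0.1063, 0.2633]
ee_rot: [3.135, 0.003, 1.551]
wrist_force: [0.4, -0.0, -0.5]
width: 0.0469
```

Run:
```python
from h import *
o=robot.get_obs(); print(o["time"],o["tool_pos"],o["width"])
p,d=snapshot("wrist"); np.save("w6.npy",d); cv2.imwrite("pics/w6.png",p[:,:,::-1])
cv2.imwrite("pics/w6c.png",cv2.resize(p[10:240,240:440],None,fx=4,fy=2.6,interpolation=cv2.INTER_CUBIC)[:,:,::-1])
p,d=snapshot("top"); W=cloud("top",d)
q=W[185:215,205:270].reshape(-1,3); q=q[(q[:,2]>.12)&(abs(q[:,0]-.574)<.012)&(q[:,2]<.175)]
for a,b in ((.06,.1),(.14,.18)):
        k=q[(q[:,1]>a)&(q[:,1]<b)]; print(a,len(k),np.median(k,axis=0))
```

```text
12.4167 [ 0.4698561  -0.10630756  0.2633208 ] 0.04688640909792392
0.06 77 [0.57285899 0.07976538 0.13769482]
0.14 70 [0.57355122 0.15766237 0.1393968 ]
```

View pics/w6c.png

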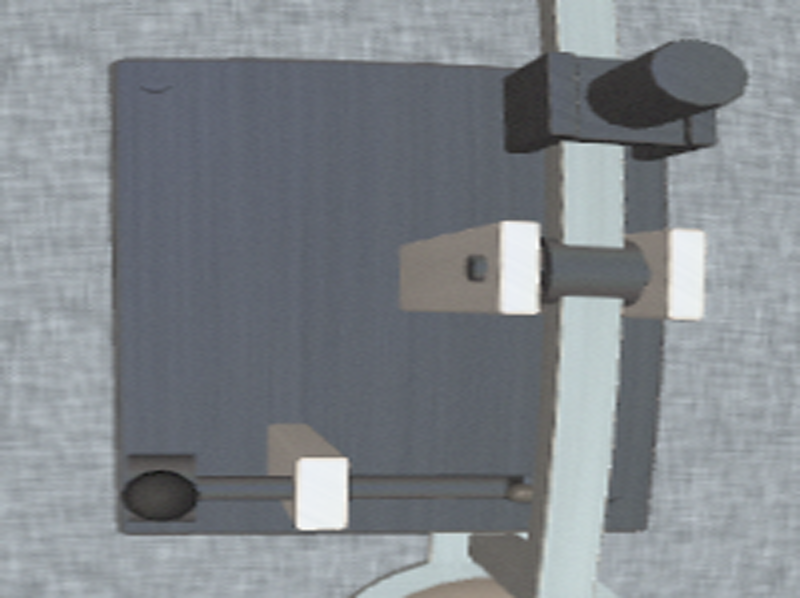

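The beam is back level by depth, and the grip stands over its shaft at crop (160,496). I'll compute the numbers.

Run:
```python
from h import *
o=robot.get_obs()
print("grip",wray((280,200.8),.189,o),"shaft",wray((300,10+489/2.6),.106,o),"cheeks",wray((369.7,10+267/2.6),.148,o),wray((411.7,10+273/2.6),.148,o),"knob",wray((240+703/4,10+73/2.6),.206,o))
print("initially: grip -.0993; ",o["joint_positions"])
```

```text
grip [ 0.46634789 -0.08827836  0.189     ] shaft [ 0.48623584 -0.1046109   0.106     ] cheeks [ 0.54859775 -0.01694922  0.148     ] [ 0.59008128 -0.01723696  0.148     ] knob [0.57144398 0.04061701 0.206     ]
initially: grip -.0993;  [-3.39864295e-01 -7.32167571e-02  1.42606828e+00 -4.44519415e-04
  1.78955350e+00 -3.19838401e-01]
```

The lever is at about 0.12 rad, so not fully home. I'll push it home with closed fingers from the +y side.

Emit:
servo_tool --series "1 2.5 -0.2 0 0;1 4.4 -0.2 0 0;1 4.4 -0.2 0 0;1 4.4 -0.2 0 0;1 4.4 -0.2 0 0;1 4.4 -0.2 3 0;1 4.4 -0.2 6 0;1 4.4 -0.2 9 0;1 4.4 -0.2 10.6 0;1 4.4 -0.2 10.6 0;1 3.9 -0.2 10.6 0;1 3.4 -0.2 10.6 0;1 2.9 -0.2 10.6 0;1 2.5 -0.2 10.6 0;1 2.5 -0.2 10.6 0"

```text
time: 13.77
tool_pos: [0.4678, -0.0816, 0.1563]
ee_rot: [3.138, 0.001, 1.55]
wrist_force: [0.4, 0.7, -0.2]
width: 0.0002
```

Emit:
servo_tool --series "1 -0.3 0 0 0;1 -0.6 0 0 0;1 -0.6 0 0 0"

```text
time: 14.02
tool_pos: [0.4668, -0.087, 0.1549]
ee_rot: [3.141, 0.001, 1.55]
wrist_force: [-0.1, 0.9, 0.9]
width: 0.0003
```

Emit:
servo_tool --series "1 -0.3 0 0 0;1 -0.3 0 0 0;1 -0.3 0 0 0"

```text
time: 14.27
tool_pos: [0.4665, -0.0897, 0.1544]
ee_rot: [-3.141, 0.0, 1.551]
wrist_force: [-0.3, -0.1, 1.0]
width: 0.0003
```

Emit:
servo_tool --series "1 -0.3 0 0 0;1 -0.3 0 0 0;1 -0.3 0 0 0"

```text
time: 14.52
tool_pos: [0.4664, -0.0902, 0.1545]
ee_rot: [-3.141, -0.005, 1.552]
wrist_force: [-0.1, 6.9, 1.7]
width: 0.0005
```

Emit:
servo_tool --series "1 -0.3 0 0 0;1 -0.3 0 0 0;1 -0.3 0 0 0"

```text
time: 14.77
tool_pos: [0.4664, -0.0907, 0.1545]
ee_rot: [-3.141, -0.01, 1.554]
wrist_force: [-0.8, 12.8, 4.0]
width: 0.0003
```

Emit:
servo_tool --series "1 -0.3 0 0 0;1 -0.3 0 0 0;1 -0.3 0 0 0"

```text
time: 15.02
tool_pos: [0.4664, -0.0911, 0.1546]
ee_rot: [-3.141, -0.016, 1.555]
wrist_force: [-0.3, 19.1, 3.4]
width: 0.0008
```

The force climbed to 19 N with the finger standing still, so the lever is home on its stop. Next I'll back off, rise and go above the knob.

Emit:
servo_tool --series "1 1.5 0 0 0;1 3.5 0 0 0;1 3.5 0 -4 0;1 3.5 0 -8 0;1 3.5 0 -10.5 0;0 6 3 -10.5 0;0 9 6 -10.5 0;0 12 8 -10.5 0;0 14.2 10.4 -10.5 0;0 14.2 10.4 -10.5 0;0 14.2 10.4 -10.5 0;0 14.2 10.4 -10.5 0"

```text
time: 16.02
tool_pos: [0.5728, 0.0407, 0.2591]
ee_rot: [-3.14, 0.001, 1.551]
wrist_force: [-0.4, 0.2, 0.0]
width: 0.0438
```

Run:
```python
from h import *
o=robot.get_obs(); print(o["time"],o["tool_pos"],o["ee_rot"],o["width"],o["wrist_force"])
p,d=snapshot("wrist"); cv2.imwrite("pics/w7.png",p[:,:,::-1])
p,d=snapshot("top"); W=cloud("top",d); z=W[...,2]
m=np.zeros_like(z,bool); m[220:245,290:315]=1; m&=(z>.165)&(z<.2)
print("lever top now",m.sum(),np.median(W[m],axis=0)," start .4667 -.1031 .186")
```

```text
16.0167 [0.572801   0.04070694 0.25905013] [-3.14019363e+00  1.28389232e-03  1.55052869e+00] 0.043768935527641196 [-0.40603252  0.23539016  0.04016851]
lever top now 24 [ 0.46684765 -0.10586054  0.1872223 ]  start .4667 -.1031 .186
```

View pics/w7.png

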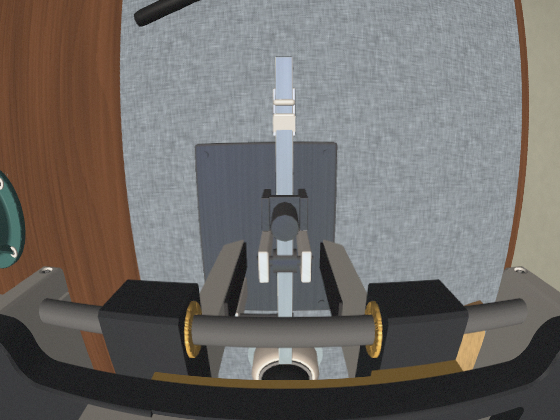

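The knob top is at (285,222) and the detent groove at about (284,108). The lever grip reads y -0.106, upright.

Run:
```python
from h import *
o=robot.get_obs()
print("knob",wray((285.5,222.5),.206,o),"plate near",wray((284,134),.142,o),"ramp top",wray((284,114),.145,o),"groove",wray((284,108.5),.140,o),"far edge",wray((284,91),.141,o),"beam end",wray((284,57),.138,o),"cheek",wray((264,266),.148,o))
p=cv2.imread("pics/w7.png"); cv2.imwrite("pics/w7c.png",cv2.resize(p[80:240,240:330],None,fx=6,fy=3.7,interpolation=cv2.INTER_CUBIC))
```

```text
knob [0.57485041 0.04459781 0.206     ] plate near [0.57529523 0.10908021 0.142     ] ramp top [0.57566618 0.12728775 0.145     ] groove [0.57579705 0.13258747 0.14      ] far edge [0.57613543 0.14874243 0.141     ] beam end [0.57684834 0.18157103 0.138     ] cheek [ 0.55304893 -0.01701705  0.148     ]
```

View pics/w7c.png

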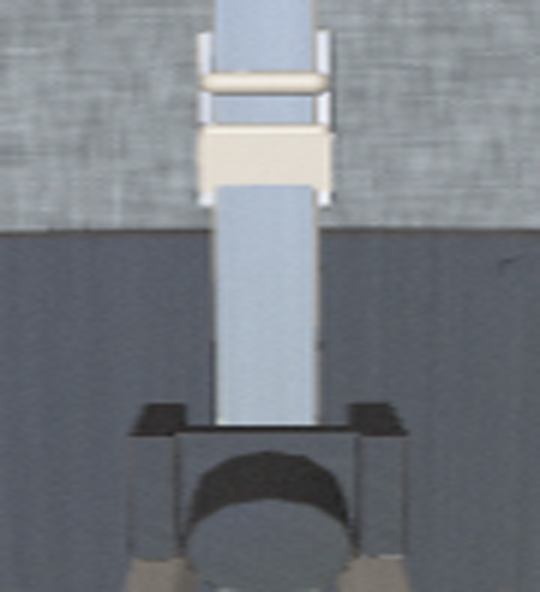

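The groove lies at y about 0.1317 and the knob axis is at about (0.5747, 0.041), so the travel is about 90 mm. I'll descend and grip.

Emit:
servo_tool --series "0 0.03 0.18 3 0;0 0.03 0.18 6 0;0 0.03 0.18 8 0;0 0.03 0.18 8.9 0;0 0.03 0.18 8.9 0;0 0.03 0.18 8.9 0;1 0.03 0.18 8.9 0;1 0.03 0.18 8.9 0;1 0.03 0.18 8.9 0;1 0.03 0.18 8.9 0;1 0.03 0.18 8.9 0;1 0.03 0.18 8.9 0"

```text
time: 17.12
tool_pos: [0.574, 0.0418, 0.1716]
ee_rot: [-3.14, 0.0, 1.551]
wrist_force: [-6.1, 0.8, 5.5]
width: 0.0217
```

Emit:
servo_tool --series "1 0.4 0 0 0;1 0.8 0 0 0;1 1.2 0 0 0;1 1.6 0 0 0;1 2 0 0 0;1 2 0 0 0"

```text
time: 17.62
tool_pos: [0.5743, 0.0623, 0.1716]
ee_rot: [-3.14, 0.0, 1.552]
wrist_force: [-5.5, 1.0, 5.2]
width: 0.0216
```

Emit:
servo_tool --series "1 0.5 -0.1 -0.1 0;1 1 -0.1 -0.1 0;1 1.5 -0.1 -0.1 0;1 2 -0.1 -0.1 0;1 2.5 -0.1 -0.1 0;1 3 -0.1 -0.1 0;1 3.5 -0.1 -0.1 0;1 4 -0.1 -0.1 0;1 4.5 -0.1 -0.1 0;1 4.8 -0.1 -0.1 0;1 4.8 -0.1 -0.1 0"

```text
time: 18.53
tool_pos: [0.575, 0.1109, 0.1716]
ee_rot: [-3.141, -0.001, 1.552]
wrist_force: [-5.8, 0.7, 3.8]
width: 0.0213
```

Emit:
servo_tool --series "1 0.2 0 0 0;1 0.4 0 0 0;1 0.6 0 0 0;1 0.6 0 0 0"

```text
time: 18.87
tool_pos: [0.5751, 0.1163, 0.1715]
ee_rot: [-3.141, -0.0, 1.551]
wrist_force: [-5.1, -0.0, 4.0]
width: 0.0218
```

Emit:
servo_tool --series "1 0.2 0 0 0;1 0.4 0 0 0;1 0.4 0 0 0"

```text
time: 19.12
tool_pos: [0.5751, 0.1187, 0.1713]
ee_rot: [-3.14, 0.003, 1.55]
wrist_force: [-4.4, -4.3, 3.9]
width: 0.0218
```

The ramp is felt from y about 0.117, which fits a notch at about 0.131. I'll go on in small steps.

Emit:
servo_tool --series "1 0.2 0 0 0;1 0.4 0 0 0;1 0.4 0 0 0"

```text
time: 19.37
tool_pos: [0.5752, 0.1225, 0.1713]
ee_rot: [-3.14, 0.003, 1.55]
wrist_force: [-5.8, -2.5, 2.6]
width: 0.0211
```

Emit:
servo_tool --series "1 0.2 0 0 0;1 0.3 0 0 0;1 0.3 0 0 0"

```text
time: 19.62
tool_pos: [0.5752, 0.1246, 0.1713]
ee_rot: [-3.14, 0.005, 1.549]
wrist_force: [-6.1, -5.9, 3.6]
width: 0.0215
```

Emit:
servo_tool --series "1 0.1 0 0 0;1 0.2 0 0 0;1 0.2 0 0 0"

```text
time: 19.87
tool_pos: [0.5753, 0.1281, 0.1713]
ee_rot: [-3.14, 0.001, 1.55]
wrist_force: [-4.4, -1.3, 3.8]
width: 0.0213
```

Emit:
servo_tool --series "1 0.1 0 0 0;1 0.1 0 0 0"

```text
time: 20.03
tool_pos: [0.5753, 0.1301, 0.1714]
ee_rot: [-3.14, -0.0, 1.551]
wrist_force: [-5.8, 0.6, 4.7]
width: 0.0216
```

Emit:
servo_tool --series "1 0.1 0 0 0;1 0.1 0 0 0"

```text
time: 20.2
tool_pos: [0.5753, 0.1316, 0.1715]
ee_rot: [-3.141, -0.001, 1.551]
wrist_force: [-5.6, 0.7, 4.0]
width: 0.0212
```

Emit:
servo_tool --series "1 0.1 0 0 0;1 0.1 0 0 0"

```text
time: 20.37
tool_pos: [0.5753, 0.1323, 0.1715]
ee_rot: [-3.14, -0.0, 1.551]
wrist_force: [-5.6, -0.1, 3.6]
width: 0.0217
```

Emit:
servo_tool --series "1 0.1 0 0 0;1 0.1 0 0 0;1 0.1 0 0 0"

```text
time: 20.62
tool_pos: [0.5753, 0.1328, 0.1714]
ee_rot: [-3.14, 0.0, 1.551]
wrist_force: [-5.8, -1.0, 3.6]
width: 0.0216
```

Emit:
servo_tool --series "1 0.1 0 0 0;1 0.1 0 0 0;1 0.1 0 0 0"

```text
time: 20.87
tool_pos: [0.5753, 0.133, 0.1712]
ee_rot: [-3.14, 0.002, 1.55]
wrist_force: [-5.1, -2.0, 2.8]
width: 0.0216
```

The force builds while the knob stands still near y 0.133. I'll check that it is seated by pulling gently back.

Emit:
servo_tool --series "1 -0.1 0 0 0;1 -0.2 0 0 0;1 -0.3 0 0 0;1 -0.3 0 0 0;1 -0.3 0 0 0"

```text
time: 21.28
tool_pos: [0.5753, 0.1316, 0.1716]
ee_rot: [-3.141, -0.001, 1.551]
wrist_force: [-5.4, 0.7, 3.8]
width: 0.0215
```

Emit:
servo_tool --series "1 -0.1 0 0 0;1 -0.2 0 0 0;1 -0.2 0 0 0"

```text
time: 21.53
tool_pos: [0.5753, 0.1311, 0.1719]
ee_rot: [-3.141, -0.004, 1.552]
wrist_force: [-5.9, 3.7, 3.9]
width: 0.0216
```

The knob is blocked in both directions around y 0.132, so the ball is in the groove. I'll go back to neutral and make the last checks.

Emit:
servo_tool --series "1 0.1 0 0 0;1 0.2 0 0 0;1 0.3 0 0 0;1 0.3 0 0 0;1 0.3 0 0 0;1 0.3 0 0 0"

```text
time: 22.03
tool_pos: [0.5753, 0.1323, 0.1715]
ee_rot: [-3.14, -0.001, 1.551]
wrist_force: [-5.8, -1.0, 3.9]
width: 0.0212
```

Run:
```python
from h import *
o=robot.get_obs(); print(o["time"],o["tool_pos"],o["width"],o["wrist_force"])
s,ds=snapshot("side"); p,d=snapshot("wrist"); t,dt=snapshot("top"); W=cloud("top",dt); z=W[...,2]
m=np.zeros_like(z,bool); m[220:245,290:315]=1; m&=(z>.165)&(z<.2); print("lever top",m.sum(),np.median(W[m],axis=0) if m.any() else None)
q=W[185:215,205:300].reshape(-1,3); q=q[(abs(q[:,0]-.575)<.012)&(q[:,2]>.12)&(q[:,2]<.16)]
k=q[q[:,1]>.16]; print("beam end",len(k),np.median(k,axis=0) if len(k) else None)
s=cv2.resize(s[150:260,220:320],(400,440),interpolation=cv2.INTER_CUBIC)
im=np.zeros((440,800,3),np.uint8); im[:,:400]=cv2.resize(p[60:368,140:420],(400,440)); im[:,400:]=s; cv2.imwrite("pics/c8.png",im[:,:,::-1])
```

```text
22.0333 [0.57532346 0.13232814 0.17150179] 0.02119281555694512 [-5.82904271 -0.97152564  3.8786262 ]
lever top 23 [ 0.46687536 -0.10610089  0.18652145]
beam end 0 None
```

View pics/c8.png

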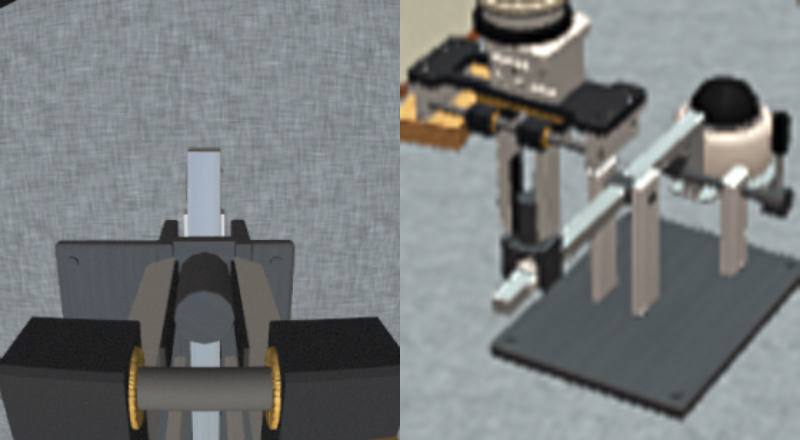

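The picture shows the knob between the pads, the saddle over the detent plate, the lever upright and the beam level. I'm handing the job in.

```bash
python3 -c "
from h import *
robot.close_job(); o=robot.get_obs(); print(o['time'],o['tool_pos'],o['width'])"
```

```text
the job is handed in; nothing more can be done
the job is handed in; nothing more can be done
```

I swung the arrest lever over, and the beam freed and dipped to about 0.09 rad by depth. I then swung the lever back and locked the beam level. After that I slid the poise about 91 mm into the detent groove, and handed the job in at 22 s still gripping the knob.

**Trouble on the way:**
- **First swing:** the grip slipped out of the fingers at about 0.3 rad. I re-gripped it and went slower.
- **Return swing:** the lever first stopped at about 0.12 rad. I pushed it home with closed fingers until the force reached 19 N with the finger hardly moving.

**Last checks:**
- **Lever:** the grip top is at y -0.106, which is upright.
- **Beam:** depth showed it level after the return swing. It looks level in the final side view, but the last depth check of the beam end found no points (probably hidden by the gripper).
- **Poise:** the TCP is at y 0.1323 and the notch was measured at about 0.1317. The knob resisted gentle pushes both ways, by up to 3.7 N pulling back and 2 N pushing on, so I take it as seated in the groove.
- **Grip:** the fingers hold the knob at a 21 mm opening.
- **Bystanders:** I steered clear of them, but did not re-measure them at the end.

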